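Prime the gas purifier's hand pump

ROBOT

A 6-joint arm with a two-finger parallel gripper is mounted at the origin on the work surface. World frame = base frame: x ahead of the robot, y to its left, z up, the work surface at z = 0. Lengths are in m, angles in rad, forces in N, time in s.
With the tool pointing down it reaches from about 0.225 to 0.875 m from the base axis. Payload 3.4 kg.
Tool frame: the origin (TCP) lies between the finger pads; the fingertips stand 11 mm ahead of it and the grasp point (between the pads) lies 8 mm behind it; z points along the fingers, y is the direction in which the jaws open and shut (so a half turn about z gives the same grasp; the last joint's range is limited). The gripper opens to 85 mm and grips with 20 to 120 N. Pads are 22 mm wide; open, the fingers measure 114 mm over their backs; the gripper's body (76 mm by 85 mm) begins 54 mm behind the grasp point. The pads swing forward as they close: fully open they stand 13 mm farther back than shut.
Start: joints at [1.221, 0.276, 1.505, -0, 1.361, -0.121], TCP at [0.13, 0.56, 0.242] pointing down, gripper open.
Joint ranges: [-2.89, 2.89], [-0.75, 2.08], [0.22, 2.7], [-1.18, 4.32], [0.11, 2.71], [-2.7, 2.7]. Speed limits (rad/s): [2.57, 2.57, 3.14, 3.14, 3.14, 3.14].

INTERFACE

Orientations are given as a unit quaternion [w, x, y, z].
In Python, from rig import manip gives the robot as it stands. The module is installed in compiled form; this text tells all that it offers.
- The arm moves only by the tool move_arm, never from a script. Its argument "series" is a list that holds one entry, the list of rows, each a list of 7 numbers: the shift along the world's x, y, z in m, then the turn, a rotation vector about the world's x, y, z in rad, then the finger opening in m, from 0 to 0.0854. A call has 1 to 20 rows; each row shifts and turns the commanded pose from where the row before left it; what a row does not reach is not made up. A row lasts 1/12 s, in which the tool goes at most 41.7 mm and 7.16 degrees, less where a joint would pass 70% of its speed; a pose out of reach is approached as far as the arm can. A call with a gripper value outside its range is refused whole. The fingers move at their own pace and stop on an object; "newtons" is the grip in N (left out, the last holds). Time passes only in rows, so rows that do not move let the fingers close. It gives the time, the measured TCP pose, the force and the opening at its end, in the units of the state.
- manip.get_state(): the state, without advancing time (a new reading comes with each control period).
- manip.get_image(name): name is "scene" or "top" or "wrist"; returns a dict with "color" (420x560x3 uint8, red, green, blue), "fx", "fy", "cx", "cy" (pixels), "k1" (the pictures are not rectified: a ray, as slopes to the right and down, at radius r is drawn at 1 + k1 r^2 times it, then the intrinsics apply), "R" (3x3) and "t" (3): a world point X has camera coordinates R X + t; the wrist camera has in their place "tool_from_camera" (4x4, takes a point from camera to tool coordinates, whose origin is the TCP and whose axes are the flange's). Camera axes: x right, y down, z forward; pixel columns grow to the right and rows downward; lengths in m; the calibration is good to about 2 mm. A picture is of the moment at which its call begins: read the wrist's pose just before it. There is no depth.
- manip.sign_off(): hands the job in, once; it reports no verdict.
The state is a dict: "clock": time; "qpos": joint angles; "qd": joint speeds; "effort": joint torques, N m; "position": TCP position; "ee_rot": TCP orientation; "contact_force": force on the tool from outside, world axes, zero at the start; "moment": the same for the moment, N m; "width": finger opening in m.
Only numpy, scipy, OpenCV 4.12 (cv2) and the standard library are available. Lean on these libraries where they do the work, as an engineer would, in place of code of your own. Each camera call takes 0.05 s, during which the arm holds its last target.

TASK

Prime the hand pump on the laboratory bench: with the fingertips press its round-capped spring plunger right down and let it come right back up, again and again, until the steel indicator pin beside it stands fully out of its collar. Do not touch the indicator pin, leave the loose things around the pump where they are, and finish with the plunger up.

Things in the scene. Friction and masses are not known exactly. Their poses are not given: they have to be found in the camera images.
- pump: hand pump fixed to the bench: a beige box 150 (its x) x 220 (its y) x 75 mm high; origin at the centre of its underside, z up. On its flat top stand the plunger (at x 0, y -50 mm of this frame) and, 110 mm away, the indicator pin (at x 0, y +60 mm). It cannot be moved.
- plunger_top (a point): centre of the flat top of the plunger's round grey cap, 44 mm in diameter (flat part 38 mm), on a 16 mm steel stem; it moves with the cap. Released it is 137 mm above the bench, pressed fully down 113 mm.
- plunger (a joint): how far the plunger is pressed down, m: 0 = up (where its spring returns it within half a second), 0.024 = fully down on its stop. The spring needs 4 to 6 N to start and 12 to 15 N fully down. A full stroke (right down, after being right up) ratchets the indicator pin out by about 7 mm, the first one by 1 to 9 mm; strokes much under 20 mm raise it less or not at all.
- indicator (a joint): how far the indicator pin is out, m: 0 = in (top 2 mm above its collar), about 0.0295 = fully out, where more strokes raise it no further and do no harm. It starts between 0 and 0.008, rises while the plunger goes down and keeps its height while the plunger comes up: usually three to five full strokes in all.
- indicator_pin: the steel indicator pin, 14 mm in diameter, moving straight up out of a 24 mm steel collar (top of the collar 85 mm above the bench). Origin on its axis, 12 mm below its top. Top 87 mm above the bench when in, about 116 mm when fully out; a narrow black ring at its foot comes into view only then. Not to be touched.
- bottle: loose amber bottle with black cap, 56 mm in diameter, 115 mm high, beside the pump; origin at the centre of its underside. Leave alone.
- crucible: loose white ceramic cup, 60 mm in diameter, 55 mm high, beside the pump; origin at the centre of its underside. Leave alone.
- stopper: loose cork stopper, 42 mm in diameter, 35 mm high, beside the pump; origin at the centre of its underside. Leave alone.
- wrench_grip (a point): the handle of a loose steel wrench 140 mm long, lying flat on the bench in front of the pump. Leave alone.

How it is judged:
On the way, in this order (a step that is already met when the one before it is completed fails the run):
1. the pumping has raised the indicator pin nearly half-way (value of joint indicator above 0.012 m), for 0.1 s.
2. the pumping has raised the indicator pin fully out (value of joint indicator above 0.0265 m), for 0.2 s.
At the end, for the whole second after the job is handed in: the indicator pin stands at least 26.5 mm out (fully out is about 29.5 mm), the plunger is back up to within 3 mm, and the loose things are within 30 mm of where they began (value of joint indicator above 0.0265 m and value of joint plunger below 0.003 m and not (distance of bottle from where it was at the start of the episode above 0.03 m) and not (distance of crucible from where it was at the start of the episode above 0.03 m) and not (distance of stopper from where it was at the start of the episode above 0.03 m) and not (distance of wrench_grip from where it was at the start of the episode above 0.03 m)); the robot touches nothing.
It fails at once if the robot touches the indicator pin (contact force between any of the fingers, the arm and indicator_pin above 0.5 N).
It fails at once if a loose thing is lifted, carried or knocked away (more than 30 mm) (distance of any of bottle, crucible, stopper, wrench_grip from where it was at the start of the episode above 0.03 m).
It also fails if it takes over 45 s, if anything falls off the work surface, if the arm or the gripper's body presses on something with over 40 N, if the wrist force passes 120 N, or if a joint passes its speed limit or range.

## Working session

There is one attempt and no reset: what is moved stays moved. The work goes in short steps, Python scripts to look and compute and a tool call to move; the robot and the scene stay as the last step left them, time stands still between calls to the robot, and variables do not carry over. Pictures are saved under pics/ and viewed, and the job is handed in when it is done.

Besides the shell and the picture viewer there is one more tool, called after "Emit:" as name(argument=value, ...) on one line, values as JSON. move_arm: Moves the arm, as the interface text tells. Its arguments: {"type":"object","properties":{"series":{"type":"array"},"newtons":{"type":"number"}},"required":["series"]}

```bash
mkdir -p pics; python3 - <<'E'
from rig import manip
import cv2,numpy as np
s=manip.get_state()
for k in s: print(k,np.round(s[k],4))
for n in ("scene","top","wrist"):
    d=manip.get_image(n)
    cv2.imwrite(f"pics/a_{n}.png",d["color"][:,:,::-1])
    print(n,{k:np.round(v,4).tolist() for k,v in d.items() if k!="color"})
    import pickle; pickle.dump(d,open(f"{n}.pkl","wb"))
E
```

```text
clock 0.0
qpos [ 1.221   0.2766  1.5062 -0.      1.3607 -0.121 ]
qd [ 0.0017 -0.      0.0013  0.0006  0.0005  0.0004]
effort [ 4.00000e-04 -4.16778e+01 -2.45808e+01  3.00000e-04  1.10000e-02
  0.00000e+00]
position [0.1303 0.5595 0.2414]
ee_rot [-2.000e-04  1.141e-01  9.935e-01 -9.000e-04]
contact_force [-0.0934 -0.3681  0.0134]
moment [-0.0057 -0.007  -0.0043]
width 0.0854
scene {'fx': 438.1558, 'fy': 438.1558, 'cx': 280.4654, 'cy': 204.5758, 'k1': -0.0574, 'R': [[0.8309, 0.5564, -0.0001], [0.4416, -0.6595, -0.6083], [-0.3385, 0.5054, -0.7937]], 't': [-0.4618, -0.1296, 1.0506]}
top {'fx': 457.447, 'fy': 457.447, 'cx': 282.4563, 'cy': 215.7397, 'k1': 0.0043, 'R': [[-0.011, -0.9999, -0.0079], [-0.9939, 0.0118, -0.1092], [0.1093, 0.0067, -0.994]], 't': [0.0839, 0.5102, 0.9402]}
wrist {'fx': 294.2417, 'fy': 294.2417, 'cx': 278.8333, 'cy': 203.1953, 'k1': -0.0585, 'tool_from_camera': [[0.0003, -0.958, -0.2868, 0.071], [1.0, 0.0004, -0.0, -0.0003], [0.0001, -0.2868, 0.958, -0.1311], [0.0, 0.0, 0.0, 1.0]]}
```

View pics/a_scene.png

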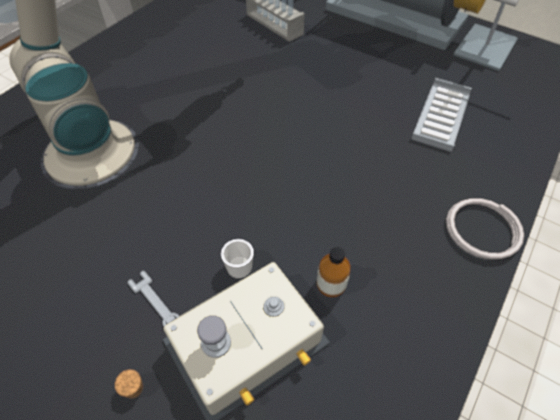

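View pics/a_top.png

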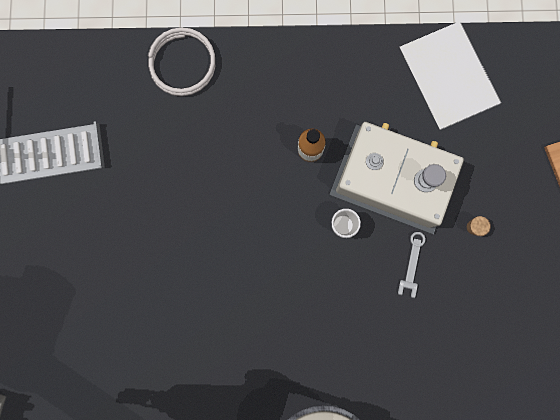

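View pics/a_wrist.png

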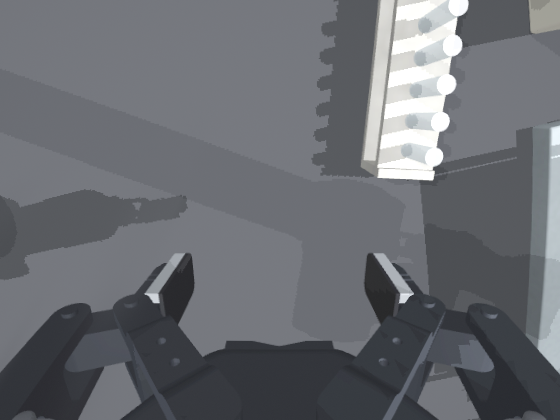

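The scene view shows the cap near (212,328) and the pin at (274,304). The top view shows the cap at about (433,175), the pin at (375,160), the bottle at (312,143), the crucible at (346,222), the stopper at (480,226) and the wrench at (412,265). I'll enlarge crops of both.

```bash
python3 - <<'E'
import cv2
a=cv2.imread("pics/a_scene.png")[260:410,150:330]; b=cv2.imread("pics/a_top.png")[110:240,330:490]
cv2.imwrite("pics/b_s.png",cv2.resize(a,None,fx=4,fy=4,interpolation=cv2.INTER_CUBIC))
cv2.imwrite("pics/b_t.png",cv2.resize(b,None,fx=4,fy=4,interpolation=cv2.INTER_CUBIC))
E
```

```text
(no output)
```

View pics/b_s.png

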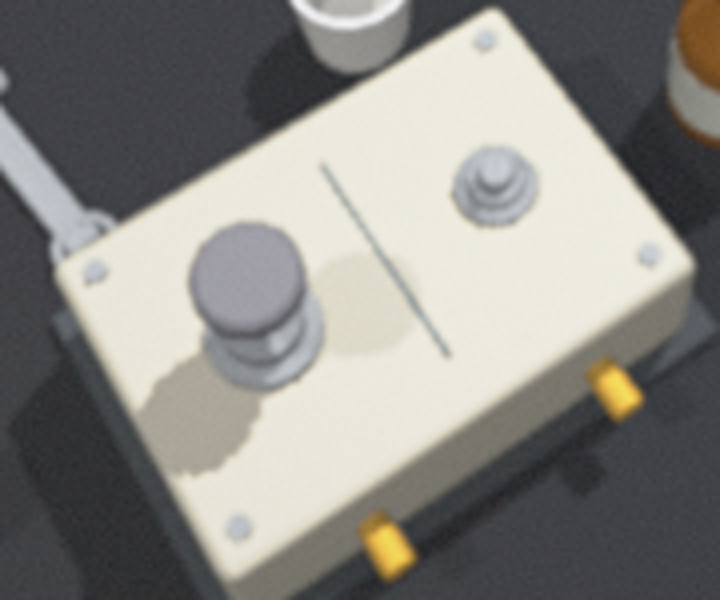

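View pics/b_t.png

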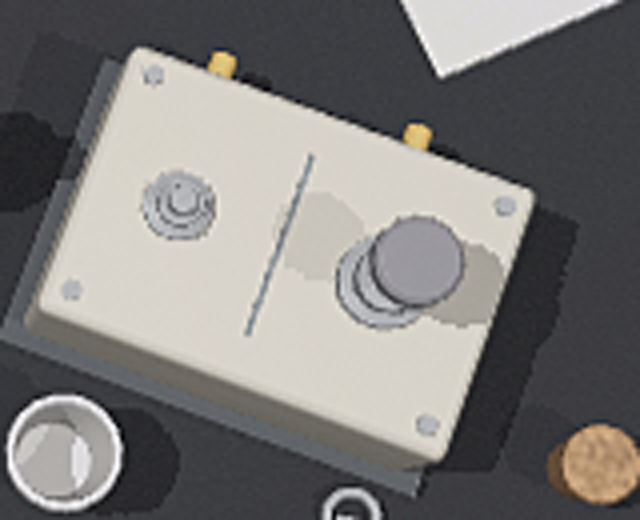

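```bash
cat > h.py <<'E'
import pickle,numpy as np,cv2
D={n:pickle.load(open(n+".pkl","rb")) for n in("scene","top")}
def ray(n,uv,d=None):
    d=d or D[n]
    K=np.array([[d["fx"],0,d["cx"]],[0,d["fy"],d["cy"]],[0,0,1]])
    p=cv2.undistortPoints(np.array([[uv]],float),K,np.array([d["k1"],0,0,0,0]))[0,0]
    R=np.array(d["R"]);t=np.array(d["t"])
    return -R.T@t, R.T@np.array([p[0],p[1],1])
def atz(n,uv,z):
    o,v=ray(n,uv); return o+v*(z-o[2])/v[2]
def tri(a,b):
    (o1,v1),(o2,v2)=ray("scene",a),ray("top",b)
    s=np.linalg.lstsq(np.c_[v1,-v2],o2-o1,rcond=None)[0]
    p,q=o1+s[0]*v1,o2+s[1]*v2
    return (p+q)/2,np.linalg.norm(p-q)
E
python3 - <<'E'
from h import *
np.set_printoptions(precision=4,suppress=True)
S=lambda x,y:(150+x/4,260+y/4)
T=lambda x,y:(330+x/4,110+y/4)
print("cap",atz("scene",S(248,274),.137),atz("top",T(418,260),.137),tri(S(248,274),T(418,260)))
print("pin",atz("scene",S(495,163),.09),atz("top",T(183,198),.09),tri(S(495,163),T(183,198)))
for s,t in zip([(485,40),(650,255),(237,528),(94,271)],[(72,290),(153,75),(505,206),(428,425)]):
    print("screw",atz("scene",S(*s),.077),atz("top",T(*t),.077))
for n,p,z in(("bottle",(313,136),.115),("cruc",(346,222),.055),("stop",(480.5,226),.035)): print(n,atz("top",p,z))
E
```

```text
cap [ 0.577  -0.2123  0.137 ] [ 0.5732 -0.211   0.137 ] (array([ 0.5747, -0.2118,  0.1325]), np.float64(0.0017452737374117635))
pin [ 0.6144 -0.1074  0.09  ] [ 0.6155 -0.1106  0.09  ] (array([ 0.6151, -0.1094,  0.0941]), np.float64(0.0012817371901526185))
screw [ 0.5743 -0.0567  0.077 ] [ 0.5719 -0.0556  0.077 ]
screw [ 0.6858 -0.101   0.077 ] [ 0.683 -0.1    0.077]
screw [ 0.6144 -0.2773  0.077 ] [ 0.6123 -0.2761  0.077 ]
screw [ 0.5033 -0.2321  0.077 ] [ 0.5011 -0.2319  0.077 ]
bottle [0.6583 0.0158 0.115 ]
cruc [ 0.4937 -0.0524  0.055 ]
stop [ 0.4839 -0.3353  0.035 ]
```

Emit:
move_arm(series=[[[0.02,-0.035,0,0,0,0,0],[0.02,-0.035,0,0,0,0,0],[0.02,-0.035,0,0,0,0,0],[0.02,-0.035,0,0,0,0,0],[0.02,-0.035,0,0,0,0,0],[0.02,-0.035,0,0,0,0,0],[0.02,-0.035,0,0,0,0,0],[0.02,-0.035,0,0,0,0,0],[0.02,-0.035,0,0,0,0,0],[0.02,-0.035,0,0,0,0,0],[0.02,-0.035,0,0,0,0,0],[0.02,-0.035,0,0,0,0,0],[0.02,-0.035,0,0,0,0,0],[0.02,-0.035,0,0,0,0,0],[0.02,-0.035,0,0,0,0,0],[0.02,-0.035,0,0,0,0,0],[0.02,-0.035,0,0,0,0,0],[0.02,-0.035,0,0,0,0,0],[0.02,-0.035,0,0,0,0,0],[0,0,0,0,0,0,0]]], newtons=30)

```text
clock: 1.82
position: [0.5144, -0.1117, 0.2416]
ee_rot: [0.002, 0.117, 0.993, -0.002]
contact_force: [-0.4, 0.1, 0.5]
width: -0.0
```

Emit:
move_arm(series=[[[0.0202,-0.0333,0,0,0,0,0],[0.0202,-0.0333,0,0,0,0,0],[0.0202,-0.0332,0,0,0,0,0],[0,0,-0.035,0,0,0,0],[0,0,-0.035,0,0,0,0],[0,0,0,0,0,0,0],[0,0,0,0,0,0,0]]])

```text
clock: 2.4
position: [0.5695, -0.2039, 0.1704]
ee_rot: [-0.003, 0.114, 0.993, 0.001]
contact_force: [0.1, -0.0, 0.3]
width: -0.0002
```

```bash
python3 - <<'E'
from rig import manip
import cv2,numpy as np
print(manip.get_state()["position"])
for n,(y,x) in (("scene",(230,110)),("top",(90,320)),("wrist",None) if 0 else ("top",(90,320))):
    d=manip.get_image(n)["color"][y:y+150,x:x+200,::-1]
    cv2.imwrite(f"pics/c_{n}.png",cv2.resize(d,None,fx=4,fy=4,interpolation=cv2.INTER_CUBIC))
cv2.imwrite("pics/c_wrist.png",manip.get_image("wrist")["color"][:,:,::-1])
E
```

```text
[ 0.56945904 -0.20387588  0.17038036]
```

View pics/c_scene.png

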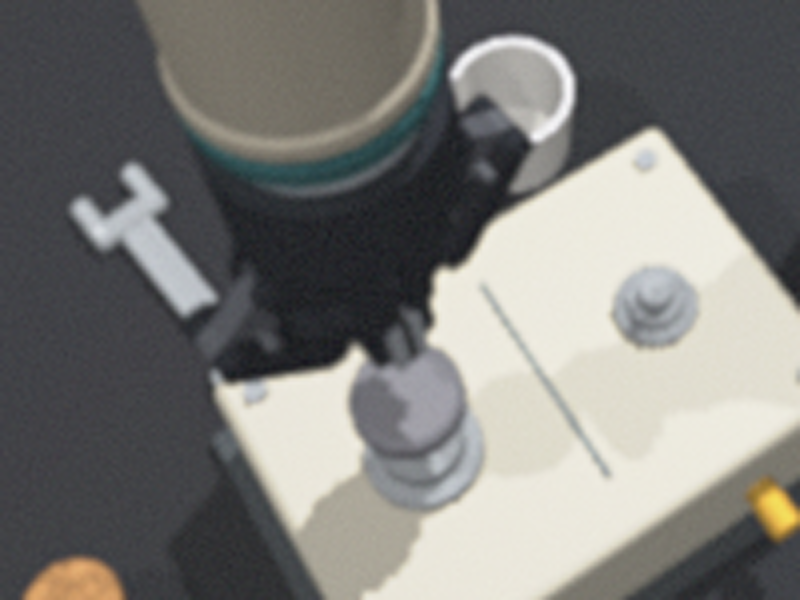

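View pics/c_wrist.png

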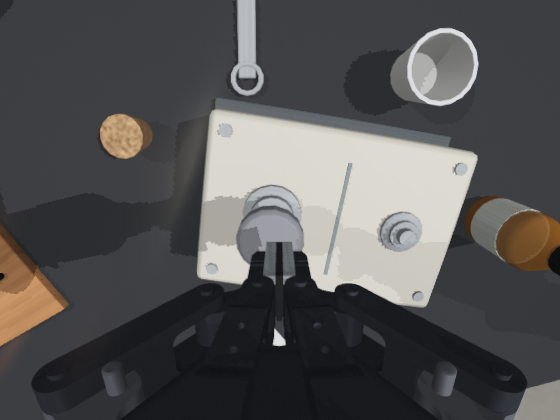

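```bash
python3 - <<'E'
from h import *
from rig import manip
print(atz("scene",(110+405/4,230+350/4),.159))
# cap in wrist image: centre ~ (270,240)
d=manip.get_image("wrist") ;s=manip.get_state()
from scipy.spatial.transform import Rotation as Ro
q=s["ee_rot"];R=Ro.from_quat([q[1],q[2],q[3],q[0]]).as_matrix()
M=np.array(d["tool_from_camera"]);K=np.array([[d["fx"],0,d["cx"]],[0,d["fy"],d["cy"]],[0,0,1]])
for uv,z in(((270,239),.137),((407,236),.09)):
    p=cv2.undistortPoints(np.array([[uv]],float),K,np.array([d["k1"],0,0,0,0]))[0,0]
    v=R@(M[:3,:3]@[p[0],p[1],1]); o=R@M[:3,3]+s["position"]
    print(o+v*(z-o[2])/v[2])
E
```

```text
[ 0.57347787 -0.20529246  0.159     ]
[ 0.57388205 -0.21130508  0.137     ]
[ 0.61634154 -0.10997271  0.09      ]
```

Emit:
move_arm(series=[[[0.005,-0.0075,0,0,0,0,0],[0,0,-0.01,0,0,0,0],[0,0,-0.007,0,0,0,0],[0,0,0,0,0,0,0],[0,0,0,0,0,0,0]]])

```text
clock: 3.07
position: [0.5753, -0.2119, 0.1542]
ee_rot: [-0.001, 0.114, 0.993, 0.001]
contact_force: [0.5, -0.9, -0.5]
width: -0.0001
```

Emit:
move_arm(series=[[[0,0,-0.01,0,0,0,0],[0,0,-0.01,0,0,0,0],[0,0,-0.008,0,0,0,0],[0,0,0,0,0,0,0],[0,0,0,0,0,0,0]]])

```text
clock: 3.48
position: [0.5772, -0.2128, 0.1288]
ee_rot: [0.002, 0.114, 0.993, -0.001]
contact_force: [-0.6, 0.5, 9.8]
width: 0.0
```

Emit:
move_arm(series=[[[0,0,-0.004,0,0,0,0],[0,0,-0.003,0,0,0,0],[0,0,0,0,0,0,0],[0,0,0,0,0,0,0]]])

```text
clock: 3.82
position: [0.5772, -0.2128, 0.124]
ee_rot: [0.002, 0.114, 0.993, -0.001]
contact_force: [-2.6, 1.9, 17.6]
width: 0.0003
```

Emit:
move_arm(series=[[[0,0,-0.002,0,0,0,0],[0,0,0,0,0,0,0],[0,0,0.02,0,0,0,0],[0,0,0.018,0,0,0,0],[0,0,0,0,0,0,0],[0,0,0,0,0,0,0],[0,0,0,0,0,0,0],[0,0,0,0,0,0,0],[0,0,0,0,0,0,0],[0,0,0,0,0,0,0]]])

```text
clock: 4.65
position: [0.5756, -0.212, 0.1551]
ee_rot: [-0.001, 0.114, 0.993, 0.0]
contact_force: [-0.1, 0.2, -0.0]
width: 0.0
```

```bash
cat > look.py <<'E'
from rig import manip
import cv2,sys
n=sys.argv[1]
d=manip.get_image("scene")["color"][230:380,110:310,::-1]
cv2.imwrite(f"pics/{n}.png",cv2.resize(d,None,fx=4,fy=4,interpolation=cv2.INTER_CUBIC))
E
python3 look.py d1
```

```text
(no output)
```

View pics/d1.png

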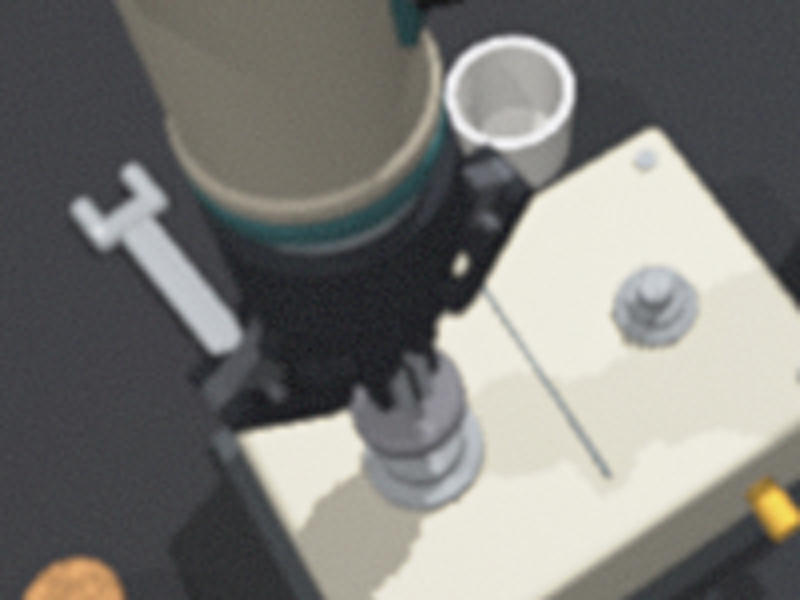

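The fingertips sit over the middle of the cap. The pin top is at crop (655,285), so it has risen slightly. I'll keep stroking.

Emit:
move_arm(series=[[[0,0,-0.012,0,0,0,0],[0,0,-0.012,0,0,0,0],[0,0,-0.009,0,0,0,0],[0,0,-0.005,0,0,0,0],[0,0,0,0,0,0,0],[0,0,0,0,0,0,0],[0,0,0,0,0,0,0]]])

```text
clock: 5.28
position: [0.5776, -0.213, 0.124]
ee_rot: [0.003, 0.114, 0.993, -0.001]
contact_force: [-4.4, 2.2, 25.5]
width: 0.0003
```

Emit:
move_arm(series=[[[0,0,0.02,0,0,0,0],[0,0,0.018,0,0,0,0],[0,0,0,0,0,0,0],[0,0,0,0,0,0,0],[0,0,0,0,0,0,0],[0,0,0,0,0,0,0],[0,0,0,0,0,0,0],[0,0,0,0,0,0,0]]])

```text
clock: 5.95
position: [0.5755, -0.212, 0.1552]
ee_rot: [-0.001, 0.114, 0.993, 0.0]
contact_force: [-0.2, -0.5, -0.1]
width: -0.0002
```

```bash
python3 look.py d2
```

```text
(no output)
```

View pics/d2.png

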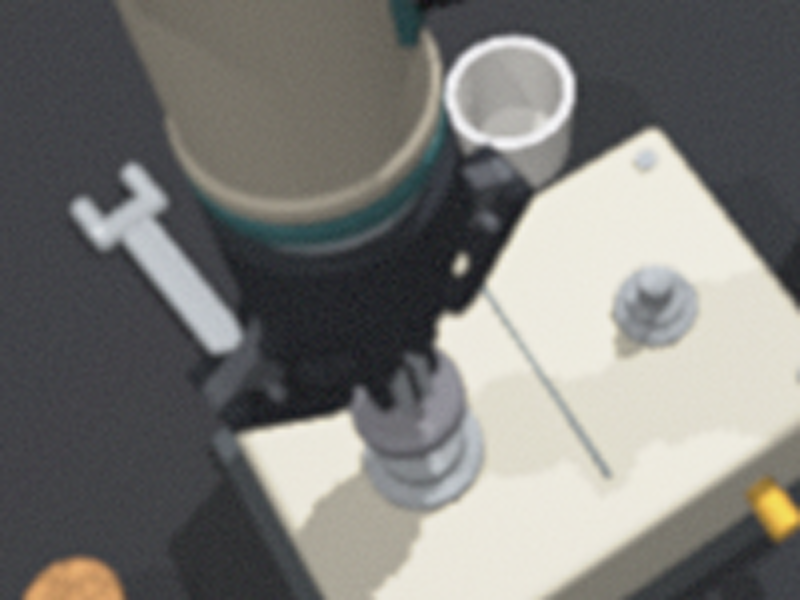

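The pin top is now at about (655,277), higher again, with its shadow visible beside the collar. I'll do two more strokes.

Emit:
move_arm(series=[[[0,0,-0.012,0,0,0,0],[0,0,-0.012,0,0,0,0],[0,0,-0.009,0,0,0,0],[0,0,-0.005,0,0,0,0],[0,0,0,0,0,0,0],[0,0,0,0,0,0,0],[0,0,0,0,0,0,0],[0,0,0.02,0,0,0,0],[0,0,0.018,0,0,0,0],[0,0,0,0,0,0,0],[0,0,0,0,0,0,0],[0,0,0,0,0,0,0],[0,0,0,0,0,0,0],[0,0,0,0,0,0,0],[0,0,0,0,0,0,0]]])

```text
clock: 7.25
position: [0.5755, -0.212, 0.1551]
ee_rot: [-0.001, 0.114, 0.993, 0.0]
contact_force: [0.4, -0.2, 0.2]
width: -0.0002
```

Emit:
move_arm(series=[[[0,0,-0.012,0,0,0,0],[0,0,-0.012,0,0,0,0],[0,0,-0.009,0,0,0,0],[0,0,-0.005,0,0,0,0],[0,0,0,0,0,0,0],[0,0,0,0,0,0,0],[0,0,0,0,0,0,0],[0,0,0.02,0,0,0,0],[0,0,0.018,0,0,0,0],[0,0,0,0,0,0,0],[0,0,0,0,0,0,0],[0,0,0,0,0,0,0],[0,0,0,0,0,0,0],[0,0,0,0,0,0,0],[0,0,0,0,0,0,0]]])

```text
clock: 8.5
position: [0.5755, -0.212, 0.1551]
ee_rot: [-0.001, 0.114, 0.993, 0.0]
contact_force: [-0.6, -0.3, 0.4]
width: -0.0
```

```bash
python3 look.py d4
```

```text
(no output)
```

View pics/d4.png

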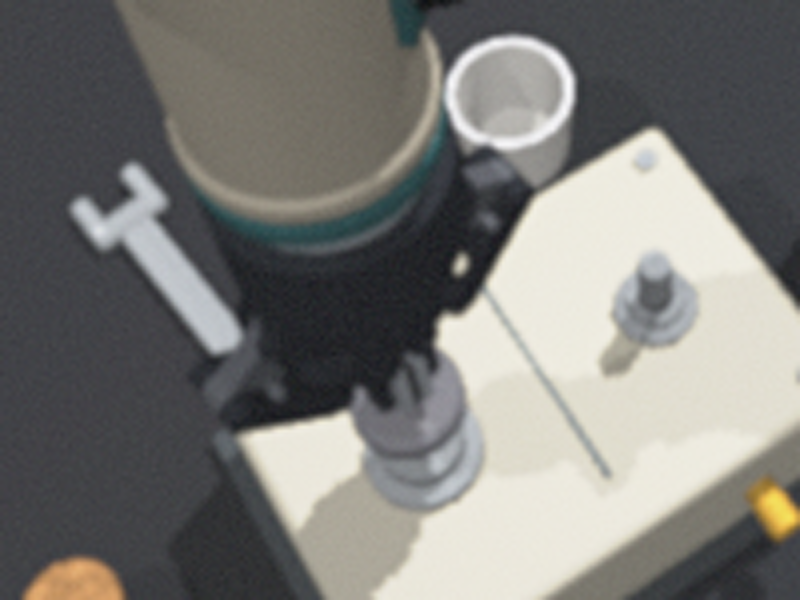

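The pin top is at about (655,262) and no black ring shows yet. Two more strokes.

Emit:
move_arm(series=[[[0,0,-0.012,0,0,0,0],[0,0,-0.012,0,0,0,0],[0,0,-0.009,0,0,0,0],[0,0,-0.005,0,0,0,0],[0,0,0,0,0,0,0],[0,0,0,0,0,0,0],[0,0,0,0,0,0,0],[0,0,0.02,0,0,0,0],[0,0,0.018,0,0,0,0],[0,0,0,0,0,0,0],[0,0,0,0,0,0,0],[0,0,0,0,0,0,0],[0,0,0,0,0,0,0],[0,0,0,0,0,0,0],[0,0,0,0,0,0,0]]])

```text
clock: 9.8
position: [0.5755, -0.212, 0.1552]
ee_rot: [-0.001, 0.114, 0.993, 0.0]
contact_force: [0.3, -0.1, 0.1]
width: -0.0003
```

Emit:
move_arm(series=[[[0,0,-0.012,0,0,0,0],[0,0,-0.012,0,0,0,0],[0,0,-0.009,0,0,0,0],[0,0,-0.005,0,0,0,0],[0,0,0,0,0,0,0],[0,0,0,0,0,0,0],[0,0,0,0,0,0,0],[0,0,0.02,0,0,0,0],[0,0,0.018,0,0,0,0],[0,0,0,0,0,0,0],[0,0,0,0,0,0,0],[0,0,0,0,0,0,0],[0,0,0,0,0,0,0],[0,0,0,0,0,0,0],[0,0,0,0,0,0,0]]])

```text
clock: 11.05
position: [0.5755, -0.212, 0.1551]
ee_rot: [-0.001, 0.114, 0.993, 0.0]
contact_force: [0.1, -0.2, 0.4]
width: -0.0005
```

```bash
python3 look.py d6
```

```text
(no output)
```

View pics/d6.png

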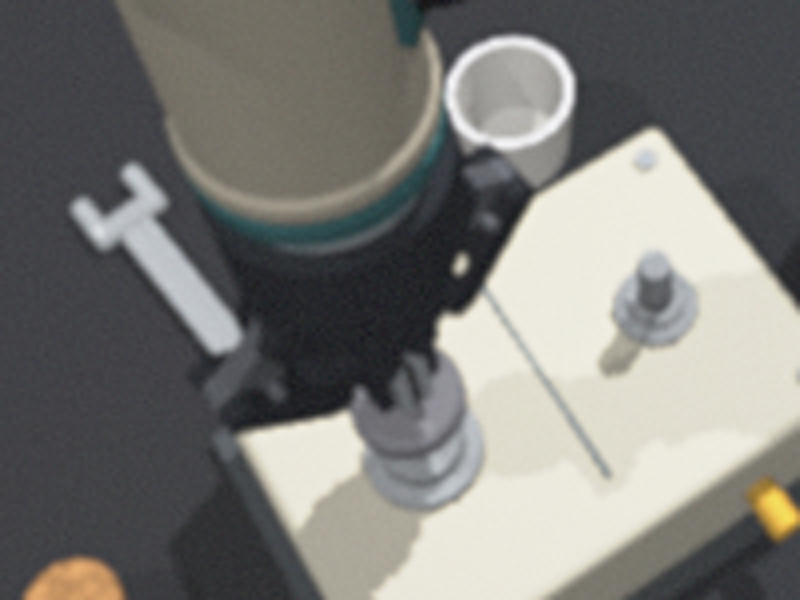

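The pin top is still at (655,262), so it hasn't risen since d4. I need to know whether that means fully out or stalled, so I'll compute where the fully-out top should project.

```bash
python3 - <<'E'
from h import *
d=D["scene"];K=np.array([[d["fx"],0,d["cx"]],[0,d["fy"],d["cy"]],[0,0,1]])
for z in(.085,.087,.095,.102,.109,.116):
    p=cv2.projectPoints(np.array([[.6155,-.1095,z]]),cv2.Rodrigues(np.array(d["R"]))[0],np.array(d["t"]),K,np.array([d["k1"],0,0,0,0]))[0][0,0]
    print(z,(p-[110,230])*4)
from rig import manip
im=manip.get_image("scene")["color"][280:325,250:300,::-1]
cv2.imwrite("pics/e.png",cv2.resize(im,None,fx=12,fy=12,interpolation=cv2.INTER_CUBIC))
im=manip.get_image("wrist")["color"][:,:,::-1]
cv2.imwrite("pics/ew.png",im)
E
```

```text
0.085 [654.46056693 293.54982412]
0.087 [654.39882249 291.47451584]
0.095 [654.14909776 283.07872033]
0.102 [653.9269157  275.60590516]
0.109 [653.70122191 268.01207586]
0.116 [653.47193398 260.2943217 ]
```

View pics/e.png

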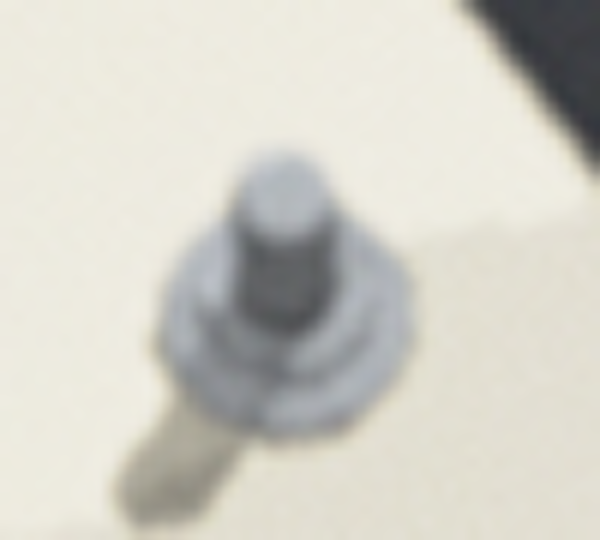

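View pics/ew.png

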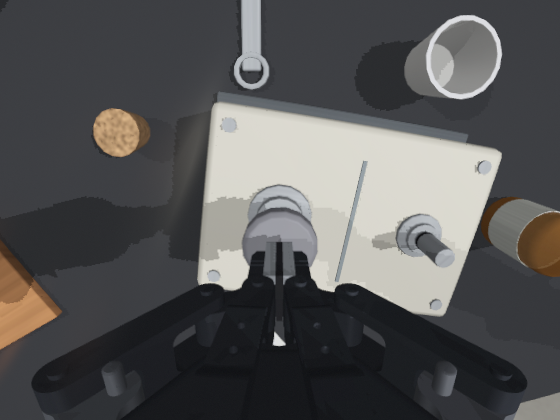

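Emit:
move_arm(series=[[[0,0,0.03,0,0,0,0],[-0.01,-0.01,0.02,0,0,0,0],[-0.02,-0.035,0,0,0,0,0],[-0.02,-0.03,0,0,0,0,0],[0,0,0,0,0,0,0],[0,0,0,0,0,0,0],[0,0,0,0,0,0,0]]])

```text
clock: 11.78
position: [0.526, -0.287, 0.2061]
ee_rot: [0.0, 0.115, 0.993, 0.001]
contact_force: [0.0, 0.2, -0.5]
width: 0.0003
```

```bash
python3 - <<'E'
from rig import manip
import cv2
im=manip.get_image("wrist")["color"][:,:,::-1]
cv2.imwrite("pics/fw.png",im)
im=manip.get_image("scene")["color"][:,:,::-1]
cv2.imwrite("pics/fs.png",im)
im=manip.get_image("top")["color"][:,:,::-1]
cv2.imwrite("pics/ft.png",im)
E
```

```text
(no output)
```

View pics/fw.png

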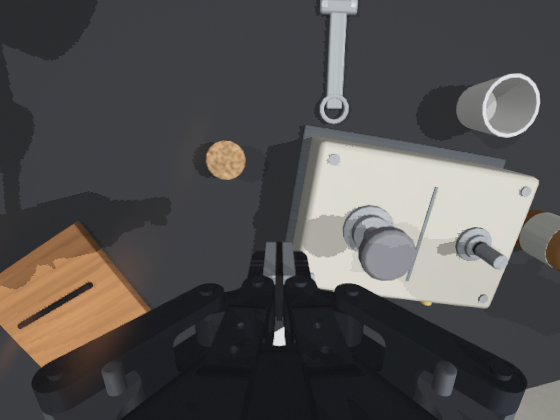

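View pics/fs.png

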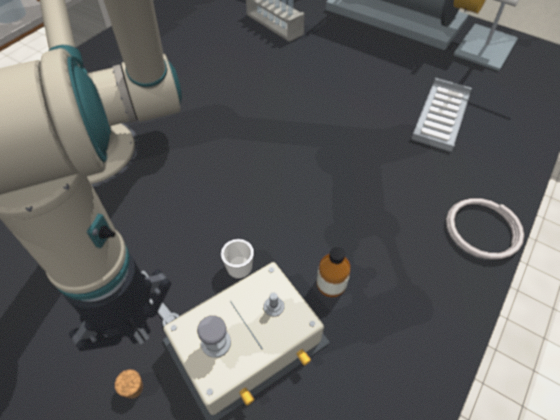

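```bash
python3 - <<'E'
import cv2,numpy as np
a=cv2.imread("pics/fw.png")[215:275,445:525]; cv2.imwrite("pics/g1.png",cv2.resize(a,None,fx=9,fy=9,interpolation=cv2.INTER_CUBIC))
b=cv2.imread("pics/ft.png")[110:240,330:490]; cv2.imwrite("pics/g2.png",cv2.resize(b,None,fx=4,fy=4,interpolation=cv2.INTER_CUBIC))
E
```

```text
(no output)
```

View pics/g1.png

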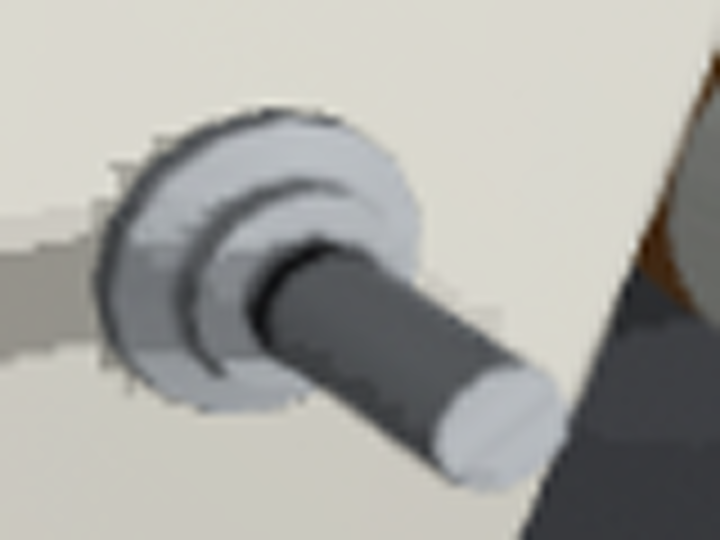

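View pics/g2.png

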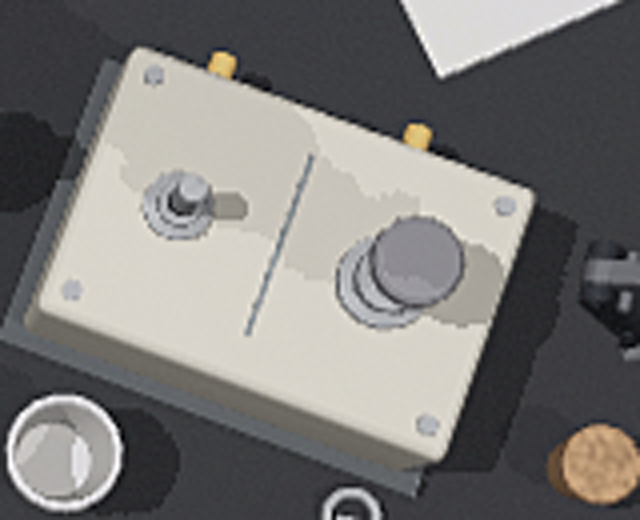

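The wrist crop shows a black ring at the pin's foot, at crop (290,280), so the pin is fully out. In the top view the cap is at (418,260), the same pixel as at the start, so the plunger is up. The loose things haven't moved and the arm is clear, so I'll hand in.

```bash
python3 - <<'E'
from rig import manip
print(manip.get_state()["contact_force"]); print(manip.sign_off())
E
```

```text
[ 0.25160298 -0.08770638 -0.02312035]
the job is handed in; nothing more can be done
None
```

The pump is primed: I made six full strokes on the plunger with closed fingertips, the pin stands fully out, and I handed the job in at about 12 s. No verdict was reported.

- **Pin:** it stopped rising after the fourth stroke. In the scene image, its top measured directly at about 112 mm, short of the 116 mm expected. Measured from the collar instead it came to about 115–116 mm, and the wrist camera then showed the black ring at its foot.
- **Plunger:** its cap is at the same pixel in the top view as at the start, so it is back up.
- **Forces:** the highest contact force I read was about 25 N, with the plunger on its stop, and it was about 0 N at hand-in. The readings come only at the end of each move.
- **Loose things:** the bottle, crucible and stopper are where they began in the images. The wrench also looks unmoved, but the gripper hid part of it in the last scene picture.

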